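# Lock the lint filter into the drain pump

### The arm

A 7-joint arm with a two-finger parallel gripper is mounted at the origin on the work surface. World frame = base frame: x ahead of the robot, y to its left, z up, the work surface at z = 0. Lengths are in mm, angles in degrees, forces in N, time in s.
With the tool pointing down it reaches from about 400 to 750 mm from the base axis. Payload 19.5 kg.
Tool frame: the origin (TCP) lies on the mounting face of the last link; the fingertips stand 173 mm ahead of it and the grasp point (between the pads) lies 155 mm ahead of it (grasp_offset is the distance from the TCP to the grasp point, in mm); z points along the fingers, y is the direction in which the jaws open and shut (so a half turn about z gives the same grasp; the last joint's range is limited). The gripper opens to 85 mm and grips with 20 to 120 N. Pads are 22 mm wide; open, the fingers measure 114 mm over their backs; the gripper's body (76 mm by 85 mm) begins 54 mm behind the grasp point. The pads swing forward as they close: fully open they stand 13 mm farther back than shut.
Start: joints at [63.501, 40.479, -1.581, 85.061, 1.261, 54.483, -4.326], TCP at [234.879, -524.831, 404.668] pointing down, gripper open.
Joint ranges: [-155.06, 155.06], [-18.47, 123.98], [-90, 86.84], [0, 140.48], [-83.41, 263.41], [0, 116], [-161.91, 161.91]. Speed limits (degrees/s): [108.29, 108.29, 147.25, 147.25, 172.46, 172.46, 172.46].

### API

Orientations are given as a 3x3 rotation matrix whose columns are the frame's x, y, z axes.
In Python, from station import sense, read_camera, finish_job, grasp_offset gives the robot as it stands.
- The arm moves only by the tool apply_moves, never from a script. Its argument "moves" is a list of rows, each an object of numbers: "dx", "dy", "dz": the shift along the world's x, y, z in units of 5 cm (1.0 is 5 cm); "rx", "ry", "rz": the turn, a rotation vector about the world's x, y, z in units of 0.1 rad (1.0 is 0.1 rad); "jaw": the opening, from 0 (shut) to 1 (fully open). In form: [{"dx": .., "dy": .., "dz": .., "rx": .., "ry": .., "rz": .., "jaw": ..}, ...]. A call has 1 to 20 rows; each row shifts and turns the pose as measured when the row begins; what a row does not reach is not made up. A row lasts 1/8 s, in which the tool goes at most 62.5 mm and 10.7 degrees, less where a joint would pass 70% of its speed; a pose out of reach is approached as far as the arm can. A call with a number of a shift or a turn outside -1 to 1 is refused whole. A call with a gripper value outside its range is refused whole. The fingers move at their own pace and stop on an object; the grip force is fixed at half the most. Time passes only in rows, so rows that do not move let the fingers close. It gives the time, the measured TCP pose, the force and the opening at its end, in the units of the state.
- sense(): the state, without advancing time (a new reading comes with each control period).
- read_camera(name): name is "scene" or "top" or "wrist"; returns a dict with "image" (384x512x3 uint8, red, green, blue), "depth" (384x512 float32, mm along the optical axis (not along the pixel's ray), 0 where there is no reading), "mtx" (3x3 intrinsics, pixels), "camera_from_world" (4x4, takes a point from world to camera coordinates). Camera axes: x right, y down, z forward; pixel columns grow to the right and rows downward; lengths in mm; the calibration is good to about 2 mm. The wrist camera is an equidistant fisheye: a pixel r from the principal point sees the ray r / f radians off the axis. A picture is of the moment at which its call begins.
- finish_job(): hands the job in, once; it reports no verdict.
The state is a dict: "time": time; "qpos": joint angles; "joint_vel": joint speeds; "joint_efforts": joint torques, N m; "tcp_pos": TCP position; "ee_rot": TCP orientation; "force": force on the tool from outside, world axes, zero at the start; "wrist_torque": the same for the moment, N m; "finger_gap": finger opening in mm.
Only numpy, scipy, OpenCV 4.12 (cv2) and the standard library are available. Lean on these libraries where they do the work, as an engineer would, in place of code of your own. Each camera call takes 0.05 s, during which the arm holds its last target.

### The job

Put the washing machine's lint filter (the upright white plug with a strainer below and a bar grip on top) back into the round socket of the drain pump: find the socket's two slots with its two lugs, push it down against the spring and twist it a quarter turn clockwise (seen from above) as far as it goes, then let it rise into its catch so that it stays locked when you let go. Work gently: never lean on it or force it against the pump.

Things in the scene. Friction and masses are not known exactly. Their poses are not given: they have to be found in the camera images.
- filter_mid (a point): Centre of the loose white lint filter (0.1-0.2 kg), on its axis, 45 mm above its underside; z up along it, x along grip bar and lugs (same after a half turn). Starts upright on the table. From the underside: strainer, radius 18, 0-26 mm; taper to plug body, radius 23, to 52; flange, radius 31, 52-57. A low ribbed white cap (68 across, 26 high, no lugs) is a bystander.
- filter_lug (a point): Lower outer end of one of the filter's two opposite lugs, which stand out at its +x and -x: 30 mm from its axis, 34 mm above its underside. Each lug is 10 mm wide and 5 mm thick (34 to 39 mm above the underside).
- filter_grip (a point): Centre of the filter's grip bar, on its axis 79 mm above its underside. The bar is 56 mm long (x), 14 mm thick (y) and stands from the flange top (57 mm) to 90 mm above the underside. It is in line with the lugs.
- socket (a point): Centre of the socket mouth of the fixed grey drain pump, on its axis level with the flat collar top (collar 88 mm across), 120 mm above the table; z up, x towards the spout. Bore radius 24.5. Two opposite slots in the collar, 34 degrees wide, to radius 32, roughly along x; but the collar sits firmly turned up to 0.6 rad either way, which this pose does not show: look or feel.
- spout (a point): Free end of the pump's outlet spout, 115 mm from the socket's axis along the pump's +x, 54 mm below the collar top. It only marks the pump's x line.
- seat_rest (a point): Top of the spring seat in the bore at rest, 38 mm below the collar top. Lugs in the slots drop 4 mm below the collar top until the strainer meets it; it resists with 5 N there, 11 N when the lugs are at the track floor. Filter in the slots but not locked: filter_mid 7 mm above socket. More than 60 N between filter and pump is too much.
- track (a point): Centre of the lug track's rigid floor, 16 mm below the collar top. The rim over it is 8 mm thick: lug undersides must be 13 mm or more below the collar top to turn, clockwise from above only. A solid stop ends the turn at about 84 degrees; there the rim has a 3 mm recess, the catch: let up and the spring holds the lugs in it (8 N), filter_mid then 1 mm above socket.

How it is judged:
By the outcome, as a careful person would: the job done as asked, in the order asked, and still so for the second after the job is handed in, with the robot touching nothing.
It also fails if it takes over 72 s, if anything falls off the work surface, if the arm or the gripper's body presses on something with over 40 N, if the wrist force passes 120 N, or if a joint passes its speed limit or range.

## Working session

There is one attempt and no reset: what is moved stays moved. The work goes in short steps, Python scripts to look and compute and a tool call to move; the robot and the scene stay as the last step left them, time stands still between calls to the robot, and variables do not carry over. Pictures are saved under pics/ and viewed, and the job is handed in when it is done.

Besides the shell and the picture viewer there is one more tool, called by a JSON object that holds its "fn" and its "kwargs". apply_moves: Moves the arm, as the interface text tells. Shifts and turns lie within -1 to 1; 1 stands for 5 cm of shift or 0.1 rad of turn. Its arguments: {"type":"object","properties":{"moves":{"type":"array"}},"required":["moves"]}

```bash
ls; mkdir -p pics
cat > h.py <<'E'
import numpy as np, cv2
from station import sense, read_camera, finish_job, grasp_offset
def snap(n,tag):
    r=read_camera(n); cv2.imwrite(f'pics/{tag}.png',r['image'][:,:,::-1]); np.savez(f'{tag}.npz',**r); return r
def ld(tag): return dict(np.load(f'{tag}.npz'))
E
python3 - <<'E'
from h import *
print(sense()); print(grasp_offset)
for n in ('scene','top','wrist'):
    r=snap(n,n+'0'); print(n,r['mtx'].round(1).tolist(),r['camera_from_world'].round(3).tolist())
E
```

```text
pics
{'time': 0.0, 'qpos': array([63.5031686 , 40.51375787, -1.58293863, 85.08379234,  1.26029261,
       54.48076201, -4.32559645]), 'joint_vel': array([ 0.03340037, -0.01039064, -0.00860122, -0.0234123 , -0.086336  ,
       -0.01150427,  0.01087634]), 'joint_efforts': array([-3.09000912e-03, -8.83225822e+01,  1.23365320e+00, -2.36165696e+01,
        1.69020763e-02,  6.54437608e-03,  5.37889503e-05]), 'tcp_pos': array([ 234.84062318, -524.78206085,  404.23143385]), 'ee_rot': array([[ 9.12775979e-01,  4.08460285e-01, -4.55850608e-04],
       [ 4.08460539e-01, -9.12775472e-01,  9.62086469e-04],
       [-2.31151413e-05, -1.06436640e-03, -9.99999433e-01]]), 'force': array([-0.97390282, -0.42699868,  0.15477081]), 'wrist_torque': array([-0.03254846,  0.05365271, -0.0013251 ]), 'finger_gap': 85.2409183074911}
154.70000000000002
scene [[399.5, 0.0, 251.8], [0.0, 399.5, 200.2], [0.0, 0.0, 1.0]] [[0.299, 0.954, 0.011, -186.815], [0.729, -0.221, -0.648, -331.715], [-0.615, 0.202, -0.762, 1336.323], [0.0, 0.0, 0.0, 1.0]]
top [[402.7, 0.0, 255.3], [0.0, 402.7, 192.1], [0.0, 0.0, 1.0]] [[-0.013, -0.999, -0.039, 52.247], [-0.996, 0.016, -0.088, 590.089], [0.089, 0.038, -0.995, 806.636], [0.0, 0.0, 0.0, 1.0]]
wrist [[297.3, 0.0, 251.3], [0.0, 297.3, 191.2], [0.0, 0.0, 1.0]] [[0.408, -0.913, -0.001, -573.815], [-0.871, -0.389, 0.299, -38.75], [-0.273, -0.121, -0.954, 378.555], [0.0, 0.0, 0.0, 1.0]]
```

View pics/scene0.png

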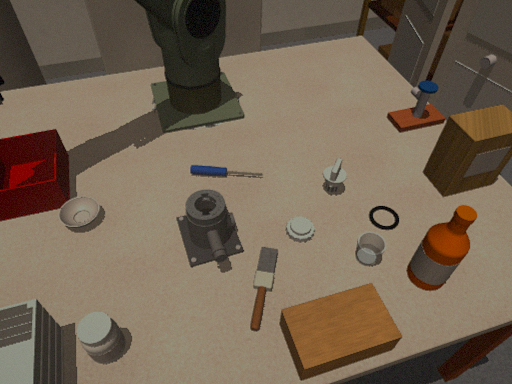

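View pics/top0.png

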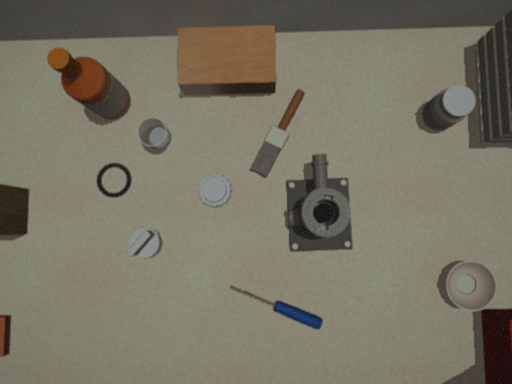

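View pics/wrist0.png

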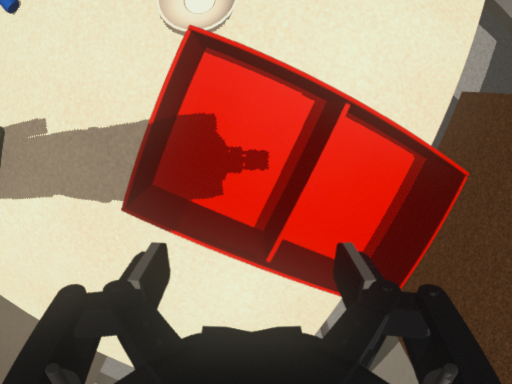

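The top view shows the filter at about (144,243), with its bar on a diagonal. The pump collar is at about (325,212) with its spout pointing up at (319,158), and the bystander cap is at (214,190). The wrist view shows only the red box. Next I'll enlarge the top view.

Run:
```python
from h import *
a=ld('top0')['image'][:,:,::-1]; s=ld('scene0')['image'][:,:,::-1]
A=cv2.resize(a[205:280,105:180],None,fx=5,fy=5,interpolation=cv2.INTER_CUBIC)
B=cv2.resize(a[145:260,280:360],(400,575),interpolation=cv2.INTER_CUBIC); B=np.clip(B*1.8,0,255).astype(np.uint8)
A=cv2.copyMakeBorder(A,0,200,0,0,cv2.BORDER_CONSTANT)
cv2.imwrite('pics/crop1.png',np.hstack([A,B]))
A=cv2.resize(s[145:205,310:370],None,fx=6,fy=6,interpolation=cv2.INTER_CUBIC)
B=cv2.resize(s[180:270,170:250],(400,450),interpolation=cv2.INTER_CUBIC);B=np.clip(B*1.8,0,255).astype(np.uint8)
A=cv2.copyMakeBorder(A,0,90,0,0,cv2.BORDER_CONSTANT)
cv2.imwrite('pics/crop2.png',np.hstack([A,B]))
```

```text
(no output)
```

View pics/crop1.png

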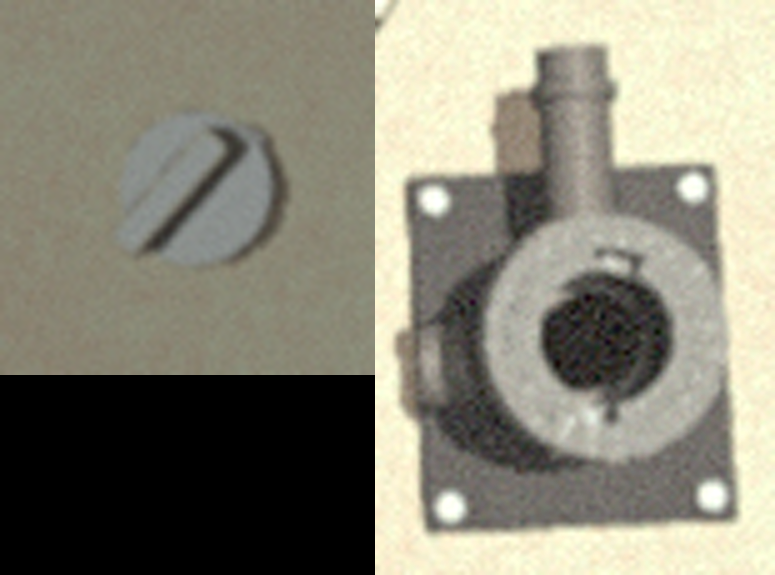

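View pics/crop2.png

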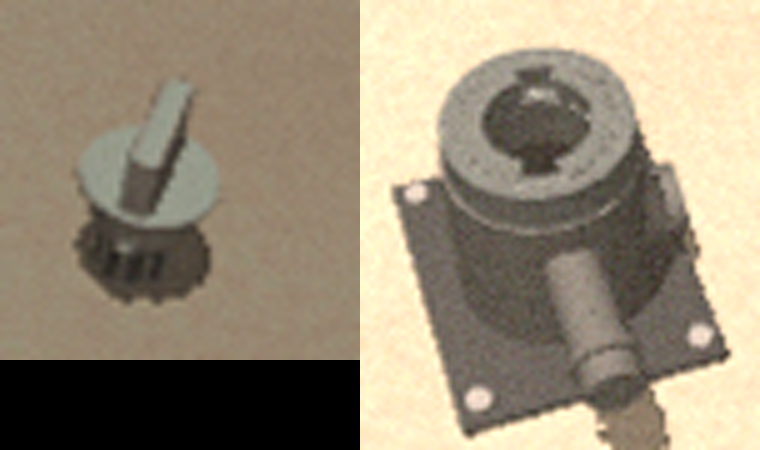

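```bash
cat >> h.py <<'E'
def ray(r,uv,fish=False):
    K=r['mtx'];T=np.array(r['camera_from_world'],float)
    x=(np.array([[uv[0]-K[0,2],uv[1]-K[1,2]]])/K[0,0])[0]
    if fish:
        t=np.hypot(*x); d=np.array([*(x/t*np.sin(t) if t>1e-9 else x),np.cos(t)])
    else: d=np.array([*x,1.])
    R=T[:3,:3]; o=-R.T@T[:3,3]; d=R.T@d; return o,d/np.linalg.norm(d)
def atz(r,uv,z,fish=False):
    o,d=ray(r,uv,fish); return o+d*(z-o[2])/d[2]
def tri(*rs):
    A=np.zeros((3,3));b=np.zeros(3)
    for o,d in rs:
        P=np.eye(3)-np.outer(d,d);A+=P;b+=P@o
    p=np.linalg.solve(A,b); return p,[round(float(np.linalg.norm((np.eye(3)-np.outer(d,d))@(p-o))),2) for o,d in rs]
E
python3 - <<'E'
from h import *
t=ld('top0');s=ld('scene0')
print('flange',tri(ray(t,(144.4,243)),ray(s,(334.8,174.7))), atz(t,(144.4,243),57),atz(s,(334.8,174.7),57))
print('collar',tri(ray(t,(326,212.6)),ray(s,(205.6,205))), atz(t,(326,212.6),120),atz(s,(205.6,205),120))
# bar: right edge ends in top
g=lambda x,y:(105+x/5,205+y/5)
for p in [(213,130),(240,148),(122,235),(150,250)]: print('bar',p,atz(t,g(*p),90).round(1))
b=lambda x,y:(280+(x-375)/5,145+y/5)
for p in [(617,258),(595,415),(572,60)]: print('slot/spout',p,atz(t,b(*p),120 if p[1]>100 else 82).round(1))
sb=lambda x,y:(170+(x-360)/5,180+y/5)
for p in [(533,75),(540,165)]: print('slot scene',atz(s,sb(*p),120).round(1))
E
```

```text
flange (array([490.02964244, 268.65003593,  50.94506827]), [1.47, 1.47]) [489.81107392 265.25598615  57.        ] [495.17995751 266.73747339  57.        ]
collar (array([543.79384446, -87.00264489, 113.32915279]), [1.93, 1.93]) [543.0312553  -87.97444203 120.        ] [550.06855788 -85.95746049 120.        ]
bar (213, 130) [513.7 248.9  90. ]
bar (240, 148) [506.7 238.3  90. ]
bar (122, 235) [474.2 283.6  90. ]
bar (150, 250) [468.4 272.7  90. ]
slot/spout (617, 258) [572.1 -93.1 120. ]
slot/spout (595, 415) [515.2 -83.6 120. ]
slot/spout (572, 60) [652.1 -83.5  82. ]
slot scene [520.6 -81.4 120. ]
slot scene [572.5 -90.3 120. ]
```

Run:
```python
from h import *
w=ld('wrist0');s=sense();T=w['camera_from_world'];R=T[:3,:3]
c=-R.T@T[:3,3];E=s['ee_rot']
print('cam in tool',E.T@(c-s['tcp_pos']),'cam axes in tool\n',(E.T@R.T).round(3))
```

```text
cam in tool [75.42715489 -0.62699129 32.08026679] cam axes in tool
 [[-0.001 -0.954 -0.299]
 [ 1.    -0.001 -0.001]
 [ 0.    -0.299  0.954]]
```

{"fn": "apply_moves", "kwargs": {"moves": [{"dx":0.52,"dy":0.73,"rz":0.8,"jaw":1},{"dx":0.52,"dy":0.73,"rz":0.8,"jaw":1},{"dx":0.52,"dy":0.73,"rz":0.8,"jaw":1},{"dx":0.52,"dy":0.73,"rz":0.8,"jaw":1},{"dx":0.52,"dy":0.73,"rz":0.8,"jaw":1},{"dx":0.52,"dy":0.73,"rz":0.8,"jaw":1},{"dx":0.52,"dy":0.73,"rz":0.8,"jaw":1},{"dx":0.52,"dy":0.73,"rz":0.8,"jaw":1},{"dx":0.52,"dy":0.73,"rz":0.8,"jaw":1},{"dx":0.52,"dy":0.73,"rz":0.8,"jaw":1}]}}

```text
schema error: expected keys dx, dy, dz, rx, ry, rz, jaw
```

{"fn": "apply_moves", "kwargs": {"moves": [{"dx":0.52,"dy":0.73,"dz":0,"rx":0,"ry":0,"rz":0.8,"jaw":1},{"dx":0.52,"dy":0.73,"dz":0,"rx":0,"ry":0,"rz":0.8,"jaw":1},{"dx":0.52,"dy":0.73,"dz":0,"rx":0,"ry":0,"rz":0.8,"jaw":1},{"dx":0.52,"dy":0.73,"dz":0,"rx":0,"ry":0,"rz":0.8,"jaw":1},{"dx":0.52,"dy":0.73,"dz":0,"rx":0,"ry":0,"rz":0.8,"jaw":1},{"dx":0.52,"dy":0.73,"dz":0,"rx":0,"ry":0,"rz":0.8,"jaw":1},{"dx":0.52,"dy":0.73,"dz":0,"rx":0,"ry":0,"rz":0.8,"jaw":1},{"dx":0.52,"dy":0.73,"dz":0,"rx":0,"ry":0,"rz":0.8,"jaw":1},{"dx":0.52,"dy":0.73,"dz":0,"rx":0,"ry":0,"rz":0.8,"jaw":1},{"dx":0.52,"dy":0.73,"dz":0,"rx":0,"ry":0,"rz":0.8,"jaw":1}]}}

```text
time: 1.4
tcp_pos: [499.6, -149.4, 403.0]
ee_rot: [[0.324, 0.946, -0.003], [0.946, -0.324, -0.001], [-0.001, -0.002, -1.0]]
force: [0.3, -1.7, -0.3]
finger_gap: 85.4
```

{"fn": "apply_moves", "kwargs": {"moves": [{"dx":0.46,"dy":0.62,"dz":0,"rx":0,"ry":0,"rz":0.8,"jaw":1},{"dx":0.46,"dy":0.62,"dz":0,"rx":0,"ry":0,"rz":0.8,"jaw":1},{"dx":0,"dy":0,"dz":0,"rx":0,"ry":0,"rz":0,"jaw":1}]}}

```text
time: 1.78
tcp_pos: [548.0, -82.2, 402.4]
ee_rot: [[0.158, 0.987, -0.003], [0.987, -0.158, 0.0], [-0.0, -0.003, -1.0]]
force: [-0.7, -1.0, -0.5]
finger_gap: 85.5
```

Run:
```python
from h import *
r=snap('wrist','wp1'); s=sense(); print(s['time'],s['tcp_pos'],s['qpos'])
```

```text
1.825 [547.34782677 -83.63204466 402.42646993] [ 12.62512373  39.13072998 -13.86895043  89.5004066   10.9799659
  52.90797062 -14.18838046]
```

View pics/wp1.png

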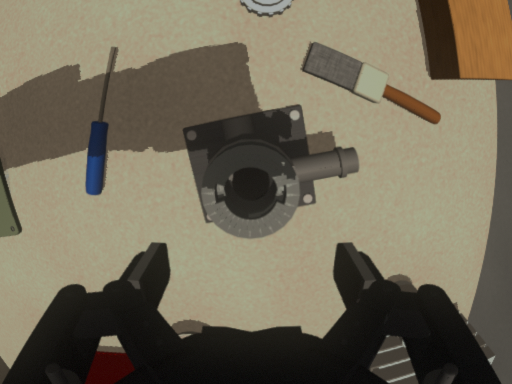

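Run:
```python
from h import *
a=ld('wp1')['image'][:,:,::-1]
A=cv2.resize(a[125:250,175:325],None,fx=5,fy=5,interpolation=cv2.INTER_CUBIC)
cv2.imwrite('pics/wp1c.png',np.clip(A*2.5,0,255).astype(np.uint8)[:600])
d=ld('wp1')['depth']; print(d[190:240:5,205:300:6].round().astype(int))
```

```text
[[265 263 282 280 318 303 303 303 303 303 303 326 282 280 263 264]
 [265 264 280 282 307 324 304 304 305 305 330 311 281 282 265 265]
 [266 266 275 269 294 312 321 328 328 324 314 298 270 279 267 264]
 [267 269 268 267 279 298 306 313 312 308 301 285 268 268 268 268]
 [389 269 269 269 269 280 289 297 298 290 285 271 269 268 268 269]
 [390 270 270 270 270 271 278 281 288 289 272 270 270 271 271 399]
 [393 394 272 274 272 273 273 271 271 273 272 271 272 272 401 401]
 [403 404 274 274 273 273 274 273 274 273 274 274 272 275 404 404]
 [406 406 406 407 276 276 275   0 274 275 276 276 275 407 406 406]
 [408 409 409 410 408 277 277 276 277 278 277 408 408 408 407 409]]
```

View pics/wp1c.png

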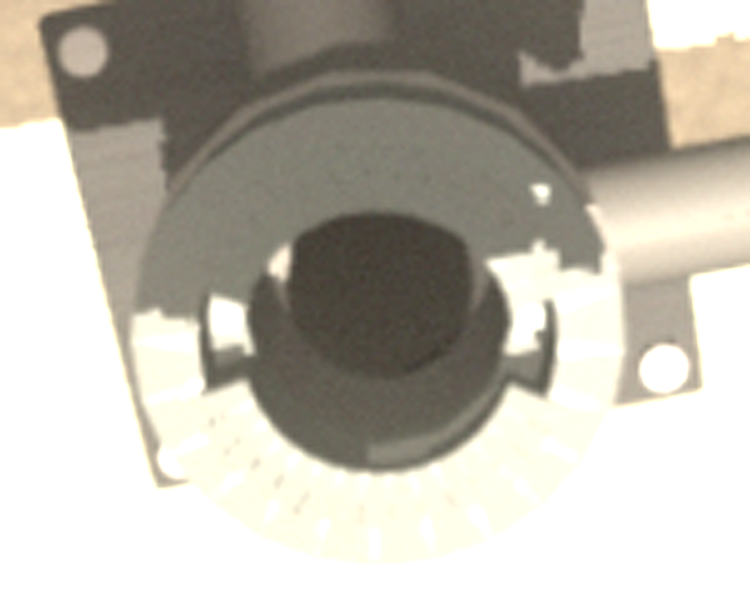

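The crop shows the collar with two slots, left at about (220,340) and right at about (535,340). I'll take the collar top from the depth data as a plane and fit the circle and slots.

```bash
cat >> h.py <<'E'
def cloud(r,fish=True):
    K=r['mtx'];v,u=np.mgrid[0:384,0:512].astype(float);x=(u-K[0,2])/K[0,0];y=(v-K[1,2])/K[0,0];t=np.hypot(x,y)+1e-9
    if fish: k=np.tan(t)/t; x=x*k;y=y*k
    d=r['depth'].astype(float);P=np.stack([x*d,y*d,d],-1);T=np.array(r['camera_from_world'],float)
    W=(P-T[:3,3])@T[:3,:3]; W[d<=0]=np.nan; return W
def fitc(p,it=6):
    from scipy.optimize import least_squares
    f=lambda q:np.hypot(p[:,0]-q[0],p[:,1]-q[1])-q[2]
    return least_squares(f,[*p.mean(0)[:2],40],loss='soft_l1',f_scale=1.).x
E
python3 - <<'E'
from h import *
r=ld('wp1');W=cloud(r)
m=(abs(W[...,2]-120)<10)&(np.hypot(W[...,0]-546,W[...,1]+87)<60)
zz=W[m][:,2];print('collar z med',np.median(zz), np.percentile(zz,[10,90]))
m=(abs(W[...,2]-np.median(zz))<4)&(np.hypot(W[...,0]-546,W[...,1]+87)<60)
M=m.astype(np.uint8); M=cv2.morphologyEx(M,cv2.MORPH_CLOSE,np.ones((3,3)))
cs,_=cv2.findContours(M,cv2.RETR_EXTERNAL,cv2.CHAIN_APPROX_NONE);c=max(cs,key=cv2.contourArea)[:,0].astype(float)
z=np.median(zz)
p=np.array([atz(r,q,z,True) for q in c]);q=fitc(p);print('outer',q)
# inner contour = hole
cs,h=cv2.findContours(M,cv2.RETR_CCOMP,cv2.CHAIN_APPROX_NONE)
ho=[k for k,hh in zip(cs,h[0]) if hh[3]>=0];k=max(ho,key=cv2.contourArea)[:,0].astype(float)
p=np.array([atz(r,x,z,True) for x in k]);rr=np.hypot(*(p[:,:2]-q[:2]).T);an=np.degrees(np.arctan2(p[:,1]-q[1],p[:,0]-q[0]))
print('inner',fitc(p[rr<26]))
for lo,hi in((-70,70),(110,250)):
    a2=an%360 if lo>90 else an
    s=(rr>27.5)&(a2>lo)&(a2<hi);print(len(a2[s]),a2[s].min(),a2[s].max(),(a2[s].min()+a2[s].max())/2,rr[s].max())
E
```

```text
collar z med 118.51831656179606 [117.39786344 119.43600279]
outer [544.2058265  -85.57652012  43.71838258]
inner [544.68704251 -85.60709762  24.3584839 ]
28 -27.412763091845353 6.684023827109845 -10.364369632367755 32.88900291518175
26 152.86022194613625 186.71602036265062 169.78812115439342 32.16359117247293
```

The socket is at (544.4,-85.6) and the slots lie along -10.3° (34° wide, as stated). The top camera agrees within 2 mm. Next is the filter.

{"fn": "apply_moves", "kwargs": {"moves": [{"dx":0.0,"dy":0.7,"dz":0,"rx":0,"ry":0,"rz":1,"jaw":1},{"dx":0.0,"dy":0.7,"dz":0,"rx":0,"ry":0,"rz":1,"jaw":1},{"dx":-0.1,"dy":0.7,"dz":0,"rx":0,"ry":0,"rz":1,"jaw":1},{"dx":-0.1,"dy":0.7,"dz":0,"rx":0,"ry":0,"rz":1,"jaw":1},{"dx":-0.1,"dy":0.7,"dz":0,"rx":0,"ry":0,"rz":1,"jaw":1},{"dx":-0.1,"dy":0.7,"dz":0,"rx":0,"ry":0,"rz":1,"jaw":1},{"dx":-0.2,"dy":0.7,"dz":0,"rx":0,"ry":0,"rz":1,"jaw":1},{"dx":-0.2,"dy":0.7,"dz":0,"rx":0,"ry":0,"rz":1,"jaw":1},{"dx":-0.2,"dy":0.7,"dz":0,"rx":0,"ry":0,"rz":1,"jaw":1},{"dx":0,"dy":0,"dz":0,"rx":0,"ry":0,"rz":1,"jaw":1},{"dx":0,"dy":0,"dz":0,"rx":0,"ry":0,"rz":0,"jaw":1}]}}

```text
time: 3.2
tcp_pos: [494.1, 230.0, 401.9]
ee_rot: [[-0.75, 0.661, 0.001], [0.661, 0.75, -0.01], [-0.007, -0.007, -1.0]]
force: [-0.3, -0.3, 1.0]
finger_gap: 85.3
```

Run:
```python
from h import *
r=snap('wrist','wf1'); s=sense(); print(s['time'],s['tcp_pos'],s['qpos'])
W=cloud(r);m=(W[...,2]>8)&(W[...,2]<110)&(np.hypot(W[...,0]-491,W[...,1]-266)<45);P=W[m]
print(np.histogram(P[:,2],np.arange(5,110,5)))
```

```text
3.25 [493.97808653 230.15731553 401.9726788 ] [-13.8164292   39.89834441 -28.02042684  91.11099783  22.22144014
  54.87599931  -0.79595381]
(array([   0,    0,    0,    0,    0,    0,    4,    0,    0,  253, 1421,
         18,   30,   14,   21,   36,  777,   21,    0,    0]), array([  5,  10,  15,  20,  25,  30,  35,  40,  45,  50,  55,  60,  65,
        70,  75,  80,  85,  90,  95, 100, 105]))
```

View pics/wf1.png

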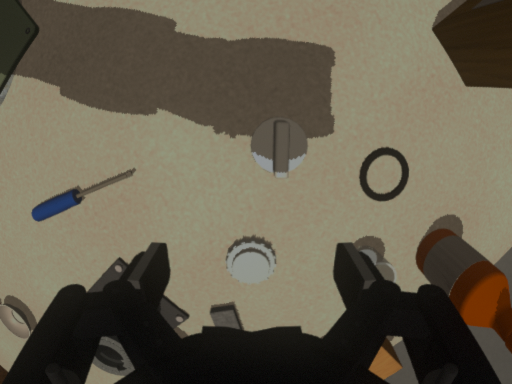

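The wrist view shows the filter at about (280,146) with its bar nearly vertical in the image, and the cap at about (250,260).

```bash
cat >> h.py <<'E'
def filt(r,c,zf=(50,63),zb=(83,95)):
    W=cloud(r);near=np.hypot(W[...,0]-c[0],W[...,1]-c[1])<45
    mb=near&(W[...,2]>zb[0])&(W[...,2]<zb[1]); P=W[mb]; z=np.median(P[:,2])
    rc=cv2.minAreaRect(P[:,:2].astype(np.float32)); bx=cv2.boxPoints(rc); e=bx[1]-bx[0];e2=bx[2]-bx[1]; e=e if np.hypot(*e)>np.hypot(*e2) else e2
    d=np.linalg.svd(P[:,:2]-P[:,:2].mean(0),full_matrices=False)[2][0]
    print('bar z',z,'rect',rc,'angle',np.degrees(np.arctan2(e[1],e[0])),'pca',np.degrees(np.arctan2(d[1],d[0])),'mean',P.mean(0))
    mf=near&(W[...,2]>zf[0]); zfm=np.median(W[near&(W[...,2]>zf[0])&(W[...,2]<zf[1])][:,2])
    M=mf.astype(np.uint8);cs,_=cv2.findContours(M,cv2.RETR_EXTERNAL,cv2.CHAIN_APPROX_NONE);k=max(cs,key=cv2.contourArea)[:,0].astype(float)
    p=np.array([atz(r,x,zfm,True) for x in k]); print('flange z',zfm,'circle',fitc(p))
E
python3 - <<'E'
from h import *
filt(ld('wf1'),(491,265))
E
```

```text
bar z 88.43861881456728 rect ((490.32598876953125, 268.4139099121094), (14.428424835205078, 55.81620788574219), 48.817256927490234) angle -41.182762 pca -41.25986528166643 mean [489.67335392 268.87855181  88.27485823]
flange z 55.79384482892167 circle [1075.23793629  -86.08704665  422.47415964]
```

Bar centre is at (490.0,268.6) and its angle is 138.8°. The two-view triangulation gave (490.0,268.7), and the heights agree to 1.5 mm. Moving above it and down partway.

{"fn": "apply_moves", "kwargs": {"moves": [{"dx":-0.05,"dy":0.4,"dz":-0.3,"rx":0.1,"ry":0,"rz":0,"jaw":1},{"dx":-0.03,"dy":0.38,"dz":-0.5,"rx":0,"ry":0,"rz":0,"jaw":1},{"dx":0,"dy":0,"dz":-0.5,"rx":0,"ry":0,"rz":0,"jaw":1},{"dx":0,"dy":0,"dz":-0.3,"rx":0,"ry":0,"rz":0,"jaw":1},{"dx":0,"dy":0,"dz":0,"rx":0,"ry":0,"rz":0,"jaw":1}]}}

```text
time: 3.88
tcp_pos: [491.3, 266.5, 320.3]
ee_rot: [[-0.737, 0.675, 0.003], [0.675, 0.737, -0.001], [-0.002, 0.001, -1.0]]
force: [0.1, 0.8, 1.3]
finger_gap: 85.6
```

Run:
```python
from h import *
r=snap('wrist','wf2'); s=sense(); print(s['time'],s['tcp_pos'],s['ee_rot'].round(4))
filt(r,(490,268.5))
```

```text
3.925 [491.40892931 266.59825097 320.96161506] [[-7.374e-01  6.754e-01  3.300e-03]
 [ 6.754e-01  7.374e-01 -4.000e-04]
 [-2.700e-03  1.900e-03 -1.000e+00]]
bar z 88.56099756865584 rect ((490.5123291015625, 268.34429931640625), (13.406168937683105, 55.54405212402344), 48.19877243041992) angle -41.80125 pca -41.81519619386663 mean [489.09017452 269.82216045  88.39111109]
flange z 55.796484214782154 circle [623.47582968 152.50409472 133.98218581]
```

View pics/wf2.png

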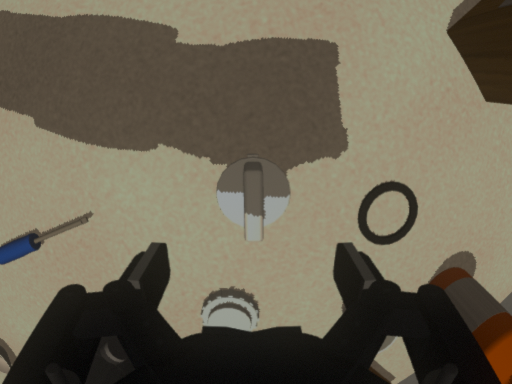

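The filter is centred between the fingers at about (254,195). Descending, then closing.

{"fn": "apply_moves", "kwargs": {"moves": [{"dx":-0.02,"dy":0.04,"dz":-0.4,"rx":0,"ry":0,"rz":0.1,"jaw":1},{"dx":0,"dy":0,"dz":-0.5,"rx":0,"ry":0,"rz":0.05,"jaw":1},{"dx":0,"dy":0,"dz":-0.5,"rx":0,"ry":0,"rz":0,"jaw":1},{"dx":0,"dy":0,"dz":-0.2,"rx":0,"ry":0,"rz":0,"jaw":1},{"dx":0,"dy":0,"dz":0,"rx":0,"ry":0,"rz":0,"jaw":1}]}}

```text
time: 4.55
tcp_pos: [492.2, 268.0, 243.9]
ee_rot: [[-0.744, 0.668, 0.01], [0.668, 0.744, 0.003], [-0.006, 0.009, -1.0]]
force: [1.0, -0.8, 0.2]
finger_gap: 85.2
```

{"fn": "apply_moves", "kwargs": {"moves": [{"dx":-0.04,"dy":0.01,"dz":-0.15,"rx":-0.03,"ry":0.1,"rz":0,"jaw":1},{"dx":0,"dy":0,"dz":0,"rx":0,"ry":0,"rz":0,"jaw":1}]}}

```text
time: 4.8
tcp_pos: [490.4, 268.6, 237.5]
ee_rot: [[-0.744, 0.668, 0.001], [0.668, 0.744, 0.001], [-0.0, 0.001, -1.0]]
force: [-0.6, -0.8, -0.1]
finger_gap: 85.0
```

{"fn": "apply_moves", "kwargs": {"moves": [{"dx":0,"dy":0,"dz":-0.02,"rx":0,"ry":0,"rz":0,"jaw":0},{"dx":0,"dy":0,"dz":0,"rx":0,"ry":0,"rz":0,"jaw":0},{"dx":0,"dy":0,"dz":0,"rx":0,"ry":0,"rz":0,"jaw":0},{"dx":0,"dy":0,"dz":0,"rx":0,"ry":0,"rz":0,"jaw":0},{"dx":0,"dy":0,"dz":0,"rx":0,"ry":0,"rz":0,"jaw":0},{"dx":0,"dy":0,"dz":0,"rx":0,"ry":0,"rz":0,"jaw":0}]}}

```text
time: 5.55
tcp_pos: [490.6, 268.7, 237.4]
ee_rot: [[-0.744, 0.668, 0.003], [0.668, 0.744, 0.001], [-0.001, 0.003, -1.0]]
force: [0.0, -0.6, 0.5]
finger_gap: 13.0
```

The fingers stopped on the bar at a 13 mm gap. Lifting.

{"fn": "apply_moves", "kwargs": {"moves": [{"dx":0,"dy":0,"dz":0.3,"rx":0,"ry":0,"rz":0,"jaw":0},{"dx":0,"dy":0,"dz":0.6,"rx":0,"ry":0,"rz":0,"jaw":0},{"dx":0,"dy":0,"dz":0.8,"rx":0,"ry":0,"rz":0,"jaw":0},{"dx":0,"dy":0,"dz":0.8,"rx":0,"ry":0,"rz":0,"jaw":0},{"dx":0,"dy":0,"dz":0.6,"rx":0,"ry":0,"rz":0,"jaw":0},{"dx":0,"dy":0,"dz":0.2,"rx":0,"ry":0,"rz":0,"jaw":0},{"dx":0,"dy":0,"dz":0,"rx":0,"ry":0,"rz":0,"jaw":0}]}}

```text
time: 6.42
tcp_pos: [489.1, 268.0, 411.3]
ee_rot: [[-0.745, 0.668, 0.002], [0.668, 0.745, 0.002], [-0.0, 0.002, -1.0]]
force: [-0.9, -0.5, -3.0]
finger_gap: 13.1
```

Run:
```python
from h import *
r=snap('wrist','wf3'); s=sense(); print(s['time'],s['tcp_pos'],s['ee_rot'].round(4),s['force'],s['finger_gap'])
```

```text
6.475 [489.08122716 268.02148696 410.7671092 ] [[-0.7446  0.6675  0.0011]
 [ 0.6675  0.7446  0.0012]
 [ 0.      0.0016 -1.    ]] [-0.65597921  0.68564615 -2.2252972 ] 12.968241829135843
```

View pics/wf3.png

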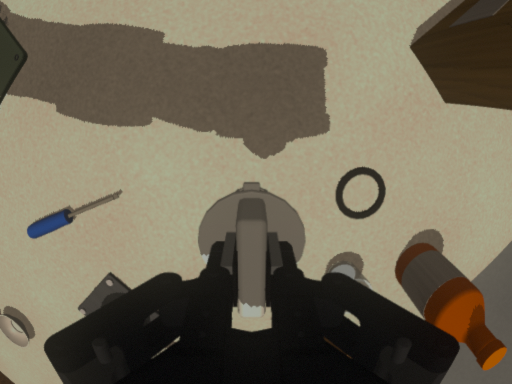

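The filter hangs straight in the jaws, with the flange at about (252,230) and the front lug at (251,186). I'll measure where it sits in the tool frame.

```bash
cat > inhand.py <<'E'
from h import *
def inhand(r,s):
    W=cloud(r);Q=(W-s['tcp_pos'])@s['ee_rot']  # tool frame
    near=(np.hypot(Q[...,0],Q[...,1])<40)&(Q[...,2]>130)&(Q[...,2]<240)
    m=near&(abs(Q[...,2]-180)<6); print('flange z_t',np.median(Q[m][:,2]))
    M=m.astype(np.uint8);cs,_=cv2.findContours(M,cv2.RETR_EXTERNAL,cv2.CHAIN_APPROX_NONE);k=np.vstack(cs)[:,0]
    p=Q[k[:,1],k[:,0]]
    # outer arc in front (+x)
    best=p[(p[:,0]>3)&(np.hypot(p[:,0],p[:,1])>26)&(abs(p[:,1])>7)]
    from scipy.optimize import least_squares
    f=lambda q:np.hypot(best[:,0]-q[0],best[:,1]-q[1])-31
    print('centre tool',least_squares(f,[0,0],loss='soft_l1').x,len(best))
    b=near&(abs(Q[...,2]-148)<4)&(Q[...,0]>5)&(abs(Q[...,1])<12);P=Q[b];
    if len(P): print('bar: z',np.median(P[:,2]),'xmax',P[:,0].max(),'y',P[:,1].min(),P[:,1].max()); k=np.polyfit(P[:,0],P[:,1],1);print('slope deg',np.degrees(k[0]))
E
python3 - <<'E'
from inhand import *
inhand(ld('wf3'),sense())
E
```

```text
flange z_t 181.18645317613482
centre tool [-0.8818709  -0.52784844] 114
bar: z 148.4732552723201 xmax 28.04161257893433 y -11.995247031215222 11.985952120612152
slope deg -0.4317862418421759
```

{"fn": "apply_moves", "kwargs": {"moves": [{"dx":0.15,"dy":-0.4,"dz":0,"rx":0,"ry":0,"rz":0.4,"jaw":0},{"dx":0.15,"dy":-0.7,"dz":0,"rx":0,"ry":0,"rz":0.55,"jaw":0},{"dx":0.15,"dy":-0.7,"dz":0,"rx":0,"ry":0,"rz":0.55,"jaw":0},{"dx":0.15,"dy":-0.7,"dz":0,"rx":0,"ry":0,"rz":0.55,"jaw":0},{"dx":0.1,"dy":-0.7,"dz":0,"rx":0,"ry":0,"rz":0.55,"jaw":0},{"dx":0.1,"dy":-0.7,"dz":0,"rx":0,"ry":0,"rz":0.55,"jaw":0},{"dx":0.1,"dy":-0.7,"dz":0,"rx":0,"ry":0,"rz":0.55,"jaw":0},{"dx":0.1,"dy":-0.7,"dz":0,"rx":0,"ry":0,"rz":0.55,"jaw":0},{"dx":0,"dy":-0.7,"dz":0,"rx":0,"ry":0,"rz":0.55,"jaw":0},{"dx":0,"dy":-0.4,"dz":0,"rx":0,"ry":0,"rz":0.4,"jaw":0},{"dx":0,"dy":0,"dz":0,"rx":0,"ry":0,"rz":0,"jaw":0}]}}

```text
time: 7.85
tcp_pos: [538.2, -62.8, 396.8]
ee_rot: [[-0.982, 0.189, -0.019], [0.189, 0.982, -0.004], [0.018, -0.007, -1.0]]
force: [0.2, 0.2, -1.7]
finger_gap: 12.5
```

{"fn": "apply_moves", "kwargs": {"moves": [{"dx":0.06,"dy":-0.22,"dz":0,"rx":0.04,"ry":-0.19,"rz":0.1,"jaw":0},{"dx":0.06,"dy":-0.22,"dz":0,"rx":0,"ry":0,"rz":0,"jaw":0},{"dx":0,"dy":0,"dz":0,"rx":0,"ry":0,"rz":0,"jaw":0},{"dx":0,"dy":0,"dz":0,"rx":0,"ry":0,"rz":0,"jaw":0}]}}

```text
time: 8.35
tcp_pos: [544.7, -84.4, 395.8]
ee_rot: [[-0.984, 0.178, 0.0], [0.178, 0.984, 0.002], [0.0, 0.002, -1.0]]
force: [0.6, 0.2, -1.9]
finger_gap: 12.8
```

Run:
```python
from inhand import *
r=snap('wrist','wf4'); s=sense(); print(s['time'],s['tcp_pos'],s['ee_rot'].round(4),s['force'],s['finger_gap'])
inhand(r,s); snap('scene','s4'); snap('top','t4')
a=ld('s4')['image'][130:290,140:290,::-1]; b=ld('t4')['image'][130:290,250:400,::-1]
cv2.imwrite('pics/s4c.png',np.hstack([cv2.resize(x,(390,416),interpolation=cv2.INTER_CUBIC) for x in (a,b)]))
```

```text
8.4 [544.68577484 -84.4414972  395.76388479] [[-9.841e-01  1.778e-01  2.000e-04]
 [ 1.778e-01  9.841e-01  1.600e-03]
 [ 1.000e-04  1.600e-03 -1.000e+00]] [ 0.44051725  0.10665529 -1.78621713] 12.980649976551723
flange z_t 181.67232252708263
centre tool [-0.65606181 -0.0068648 ] 115
bar: z 148.9069278822837 xmax 28.220238433919015 y -11.950055682394316 11.96003173376796
slope deg 0.22213561767182824
```

View pics/wf4.png

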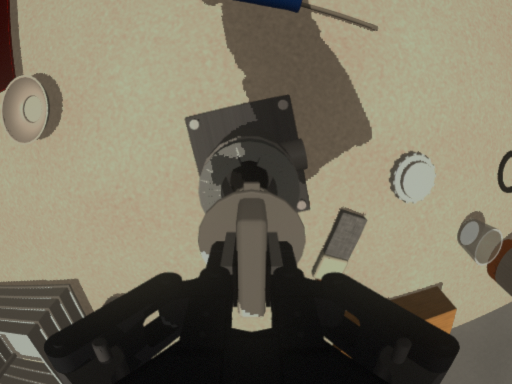

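View pics/s4c.png

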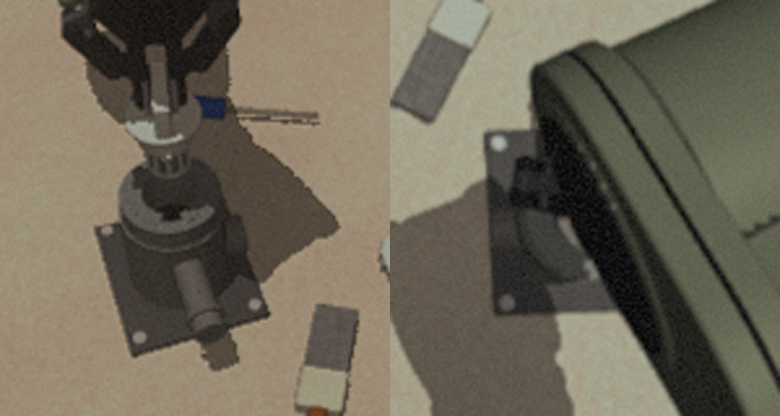

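Run:
```python
from h import *
r=ld('wf4');W=cloud(r)
m=(abs(W[...,2]-118.5)<3)&(np.hypot(W[...,0]-544.4,W[...,1]+85.6)<52);
k=cv2.findContours(m.astype(np.uint8),cv2.RETR_EXTERNAL,cv2.CHAIN_APPROX_NONE)[0];k=np.vstack(k)[:,0].astype(float)
p=np.array([atz(r,x,118.5,True) for x in k]);q=p[np.hypot(p[:,0]-544.4,p[:,1]+85.6)>41]
from scipy.optimize import least_squares
f=lambda c:np.hypot(q[:,0]-c[0],q[:,1]-c[1])-43.7
a=np.degrees(np.arctan2(q[:,1]+85.6,q[:,0]-544.4));print(np.sort(a)[::12].round())
print(len(q),least_squares(f,[544,-85],loss='soft_l1').x)
```

```text
[-179. -166. -150. -133. -118. -104.  -89.  -76.   67.   82.   97.  112.
  129.  145.  159.  172.]
188 [543.84062949 -86.36405116]
```

Both fits of the collar average (544.1,-86.0). Aligning, then descending until the lugs are just above the collar.

{"fn": "apply_moves", "kwargs": {"moves": [{"dx":-0.02,"dy":-0.03,"dz":-0.2,"rx":0,"ry":0,"rz":0,"jaw":0},{"dx":0,"dy":0,"dz":-0.25,"rx":0,"ry":0,"rz":0,"jaw":0},{"dx":0,"dy":0,"dz":-0.2,"rx":0,"ry":0,"rz":0,"jaw":0},{"dx":0,"dy":0,"dz":0,"rx":0,"ry":0,"rz":0,"jaw":0}]}}

```text
time: 9.0
tcp_pos: [543.4, -85.7, 360.4]
ee_rot: [[-0.984, 0.177, -0.001], [0.177, 0.984, 0.002], [0.001, 0.002, -1.0]]
force: [0.1, 0.7, -1.5]
finger_gap: 12.5
```

{"fn": "apply_moves", "kwargs": {"moves": [{"dx":0,"dy":0,"dz":-0.15,"rx":0,"ry":0,"rz":0,"jaw":0},{"dx":0,"dy":0,"dz":-0.15,"rx":0,"ry":0,"rz":0,"jaw":0},{"dx":0,"dy":0,"dz":-0.15,"rx":0,"ry":0,"rz":0,"jaw":0},{"dx":0,"dy":0,"dz":-0.1,"rx":0,"ry":0,"rz":0,"jaw":0},{"dx":0,"dy":0,"dz":0,"rx":0,"ry":0,"rz":0,"jaw":0}]}}

```text
time: 9.62
tcp_pos: [543.5, -85.6, 331.1]
ee_rot: [[-0.984, 0.177, -0.0], [0.177, 0.984, 0.002], [0.001, 0.002, -1.0]]
force: [0.4, -0.4, -2.2]
finger_gap: 12.8
```

Run:
```python
from inhand import *
r=snap('wrist','wf5'); s=sense(); print(s['time'],s['tcp_pos'],s['ee_rot'].round(4),s['force'],s['wrist_torque'],s['finger_gap'])
a=r['image'][130:280,170:340,::-1];cv2.imwrite('pics/wf5c.png',np.clip(cv2.resize(a,(680,600),interpolation=cv2.INTER_CUBIC)*1.8,0,255))
```

```text
9.675 [543.48302746 -85.62322181 331.30562646] [[-9.842e-01  1.771e-01 -2.000e-04]
 [ 1.771e-01  9.842e-01  1.800e-03]
 [ 5.000e-04  1.700e-03 -1.000e+00]] [ 0.10595937  0.21379414 -2.92180886] [-0.01037221  0.04720625  0.06719296] 13.151913139752638[ WARN:0@1.440] global loadsave.cpp:1063 imwrite_ Unsupported depth image for selected encoder is fallbacked to CV_8U.
```

View pics/wf5c.png

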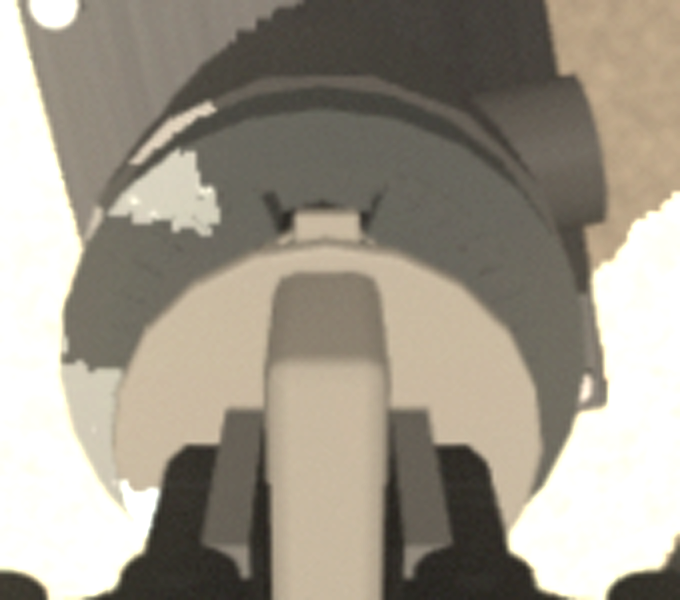

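The lug at about (328,220) sits centred in the slot (265–383), and there is no contact yet. Going down in small steps.

{"fn": "apply_moves", "kwargs": {"moves": [{"dx":0,"dy":0,"dz":-0.06,"rx":0,"ry":0,"rz":0,"jaw":0},{"dx":0,"dy":0,"dz":-0.06,"rx":0,"ry":0,"rz":0,"jaw":0},{"dx":0,"dy":0,"dz":-0.06,"rx":0,"ry":0,"rz":0,"jaw":0},{"dx":0,"dy":0,"dz":0,"rx":0,"ry":0,"rz":0,"jaw":0}]}}

```text
time: 10.18
tcp_pos: [543.5, -85.6, 322.0]
ee_rot: [[-0.984, 0.177, 0.0], [0.177, 0.984, 0.002], [-0.0, 0.002, -1.0]]
force: [0.3, 0.3, -1.8]
finger_gap: 12.8
```

{"fn": "apply_moves", "kwargs": {"moves": [{"dx":0,"dy":0,"dz":-0.05,"rx":0,"ry":0,"rz":0,"jaw":0},{"dx":0,"dy":0,"dz":-0.05,"rx":0,"ry":0,"rz":0,"jaw":0},{"dx":0,"dy":0,"dz":0,"rx":0,"ry":0,"rz":0,"jaw":0}]}}

```text
time: 10.55
tcp_pos: [543.6, -85.6, 317.1]
ee_rot: [[-0.984, 0.177, 0.001], [0.177, 0.984, 0.002], [-0.001, 0.002, -1.0]]
force: [-1.6, -0.8, 3.7]
finger_gap: 12.9
```

Spring contact: about +6 N near z≈319, as predicted. Continuing towards turning depth.

{"fn": "apply_moves", "kwargs": {"moves": [{"dx":0,"dy":0,"dz":-0.04,"rx":0,"ry":0,"rz":0,"jaw":0},{"dx":0,"dy":0,"dz":-0.04,"rx":0,"ry":0,"rz":0,"jaw":0},{"dx":0,"dy":0,"dz":-0.04,"rx":0,"ry":0,"rz":0,"jaw":0},{"dx":0,"dy":0,"dz":0,"rx":0,"ry":0,"rz":0,"jaw":0}]}}

```text
time: 11.05
tcp_pos: [543.6, -85.5, 311.3]
ee_rot: [[-0.984, 0.177, 0.002], [0.177, 0.984, 0.001], [-0.001, 0.001, -1.0]]
force: [-1.5, -0.5, 6.5]
finger_gap: 12.7
```

{"fn": "apply_moves", "kwargs": {"moves": [{"dx":0,"dy":0,"dz":-0.04,"rx":0,"ry":0,"rz":0,"jaw":0},{"dx":0,"dy":0,"dz":0,"rx":0,"ry":0,"rz":0,"jaw":0}]}}

```text
time: 11.3
tcp_pos: [543.5, -85.5, 309.4]
ee_rot: [[-0.984, 0.177, 0.002], [0.177, 0.984, 0.001], [-0.002, 0.001, -1.0]]
force: [-1.9, 0.0, 7.6]
finger_gap: 12.9
```

Run:
```python
from inhand import *
r=snap('wrist','wf6'); s=sense(); print(s['time'],s['tcp_pos'],s['force'],s['wrist_torque'],s['finger_gap'],s['qpos'])
inhand(r,s)
```

```text
11.35 [543.52609073 -85.45448888 309.51572055] [-3.01448686 -0.37136139  7.47203382] [-0.00918555  0.62183038 -0.03044743] 13.121752942648762 [ 23.74898902  49.26435674 -35.70699038  96.3247407   37.29116091
  46.77032629  50.91340722]
flange z_t 181.7211145786551
centre tool [-0.55644135 -0.1089714 ] 116
bar: z 148.97085429022692 xmax 28.248293073881392 y -11.95805146137062 11.972806985621053
slope deg 0.6914076817524182
```

{"fn": "apply_moves", "kwargs": {"moves": [{"dx":-0.01,"dy":0,"dz":-0.02,"rx":0,"ry":0.02,"rz":0,"jaw":0},{"dx":0,"dy":0,"dz":0,"rx":0,"ry":0,"rz":-0.3,"jaw":0},{"dx":0,"dy":0,"dz":0,"rx":0,"ry":0,"rz":-0.5,"jaw":0},{"dx":0,"dy":0,"dz":0,"rx":0,"ry":0,"rz":-0.5,"jaw":0},{"dx":0,"dy":0,"dz":0,"rx":0,"ry":0,"rz":0,"jaw":0}]}}

```text
time: 11.98
tcp_pos: [543.7, -85.3, 309.6]
ee_rot: [[-0.952, 0.307, 0.004], [0.307, 0.952, 0.001], [-0.004, 0.002, -1.0]]
force: [-3.3, 0.4, 7.5]
finger_gap: 13.3
```

Run:
```python
from inhand import *
s=sense(); print(s['time'],s['tcp_pos'],s['force'],s['wrist_torque'],s['finger_gap'],np.degrees(np.arctan2(s['ee_rot'][1,0],s['ee_rot'][0,0])))
```

```text
11.975 [543.74440372 -85.26233731 309.59871752] [-3.27792886  0.42849074  7.47604646] [-0.1241195   0.74697804 -0.07401338] 13.257465291464849 162.09498026038142
```

{"fn": "apply_moves", "kwargs": {"moves": [{"dx":-0.015,"dy":0,"dz":-0.03,"rx":0,"ry":0.04,"rz":0,"jaw":0},{"dx":0,"dy":0,"dz":0,"rx":0,"ry":0,"rz":0,"jaw":0}]}}

```text
time: 12.22
tcp_pos: [543.8, -85.2, 308.8]
ee_rot: [[-0.952, 0.308, 0.004], [0.308, 0.952, 0.001], [-0.003, 0.002, -1.0]]
force: [-1.5, -1.5, 7.9]
finger_gap: 12.9
```

```bash
cat > st.py <<'E'
from h import *
s=sense(); print(round(s['time'],2),s['tcp_pos'].round(2),'F',s['force'].round(2),'T',s['wrist_torque'].round(2),round(s['finger_gap'],1),'yaw',round(float(np.degrees(np.arctan2(s['ee_rot'][1,0],s['ee_rot'][0,0]))),2),'z',s['ee_rot'][:,2].round(4))
E
python3 st.py
```

```text
12.22 [543.76 -85.19 308.79] F [-1.46 -1.48  7.94] T [-0.24  0.46 -0.03] 12.9 yaw 162.09 z [ 3.7e-03  6.0e-04 -1.0e+00]
```

{"fn": "apply_moves", "kwargs": {"moves": [{"dx":0,"dy":0,"dz":-0.01,"rx":0,"ry":0,"rz":-0.5,"jaw":0},{"dx":0,"dy":0,"dz":-0.01,"rx":0,"ry":0,"rz":-0.5,"jaw":0},{"dx":0,"dy":0,"dz":0,"rx":0,"ry":0,"rz":-0.5,"jaw":0},{"dx":0,"dy":0,"dz":0,"rx":0,"ry":0,"rz":0,"jaw":0}]}}

```text
time: 12.72
tcp_pos: [544.2, -85.1, 308.7]
ee_rot: [[-0.893, 0.451, 0.006], [0.451, 0.893, -0.0], [-0.006, 0.003, -1.0]]
force: [-1.1, 0.9, 8.4]
finger_gap: 12.9
```

```bash
python3 st.py
```

```text
12.72 [544.18 -85.05 308.65] F [-1.09  0.95  8.41] T [-0.05  0.73 -0.05] 12.9 yaw 153.21 z [ 6.3e-03 -3.0e-04 -1.0e+00]
```

{"fn": "apply_moves", "kwargs": {"moves": [{"dx":0,"dy":0,"dz":0,"rx":0,"ry":0.06,"rz":-0.6,"jaw":0},{"dx":-0.01,"dy":-0.01,"dz":0,"rx":0,"ry":0.02,"rz":-0.7,"jaw":0},{"dx":0,"dy":0,"dz":0,"rx":0,"ry":0.02,"rz":-0.7,"jaw":0},{"dx":-0.01,"dy":0,"dz":0,"rx":0,"ry":0.02,"rz":-0.7,"jaw":0},{"dx":0,"dy":0,"dz":0,"rx":0,"ry":0,"rz":0,"jaw":0}]}}

```text
time: 13.35
tcp_pos: [544.6, -85.2, 310.2]
ee_rot: [[-0.734, 0.679, 0.001], [0.679, 0.734, -0.0], [-0.001, 0.0, -1.0]]
force: [-3.6, 0.1, 7.2]
finger_gap: 13.1
```

```bash
python3 st.py
python3 - <<'E'
from h import *
r=snap('wrist','wf7')
E
```

```text
13.35 [544.57 -85.2  310.18] F [-3.59  0.07  7.16] T [-0.08  0.74 -0.09] 13.1 yaw 137.25 z [ 1.1e-03 -3.0e-04 -1.0e+00]
```

View pics/wf7.png

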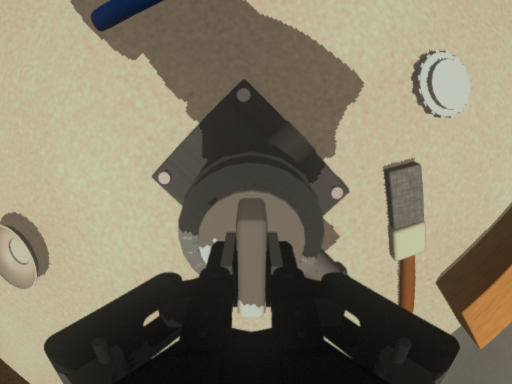

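The filter turns with the tool (bar at (252,250), in line with the jaws), and there is hardly any resisting torque. Restoring depth and continuing.

{"fn": "apply_moves", "kwargs": {"moves": [{"dx":-0.02,"dy":0,"dz":-0.03,"rx":0,"ry":0,"rz":0,"jaw":0},{"dx":0,"dy":0,"dz":-0.01,"rx":0,"ry":0,"rz":-0.6,"jaw":0},{"dx":-0.01,"dy":-0.01,"dz":-0.01,"rx":0,"ry":0.02,"rz":-0.7,"jaw":0},{"dx":0,"dy":0,"dz":-0.01,"rx":0,"ry":0.02,"rz":-0.7,"jaw":0},{"dx":-0.01,"dy":0,"dz":-0.01,"rx":0,"ry":0.02,"rz":-0.7,"jaw":0},{"dx":0,"dy":0,"dz":0,"rx":0,"ry":0,"rz":0,"jaw":0}]}}

```text
time: 14.15
tcp_pos: [544.1, -85.3, 308.4]
ee_rot: [[-0.52, 0.854, 0.003], [0.854, 0.52, -0.001], [-0.002, 0.002, -1.0]]
force: [-2.6, -0.6, 9.2]
finger_gap: 12.9
```

```bash
python3 st.py
```

```text
14.15 [544.09 -85.34 308.43] F [-2.64 -0.62  9.18] T [-0.02  0.83 -0.06] 12.9 yaw 121.32 z [ 2.9e-03 -8.0e-04 -1.0e+00]
```

{"fn": "apply_moves", "kwargs": {"moves": [{"dx":-0.02,"dy":0,"dz":0,"rx":0,"ry":0.03,"rz":-0.5,"jaw":0},{"dx":0,"dy":0,"dz":-0.01,"rx":0,"ry":0.02,"rz":-0.7,"jaw":0},{"dx":-0.01,"dy":-0.01,"dz":0,"rx":0,"ry":0.02,"rz":-0.7,"jaw":0},{"dx":0,"dy":0,"dz":-0.01,"rx":0,"ry":0.02,"rz":-0.7,"jaw":0},{"dx":0,"dy":0,"dz":0,"rx":0,"ry":0,"rz":0,"jaw":0}]}}

```text
time: 14.78
tcp_pos: [544.0, -85.5, 309.0]
ee_rot: [[-0.275, 0.961, 0.001], [0.961, 0.275, -0.001], [-0.001, 0.0, -1.0]]
force: [-2.3, -0.4, 8.0]
finger_gap: 12.7
```

```bash
python3 st.py
```

```text
14.78 [543.97 -85.46 308.99] F [-2.33 -0.41  7.97] T [-0.06  0.74 -0.02] 12.7 yaw 105.96 z [ 6.e-04 -9.e-04 -1.e+00]
```

Turned 63.8°. Going on in smaller steps, watching torque for the stop.

{"fn": "apply_moves", "kwargs": {"moves": [{"dx":-0.01,"dy":0,"dz":-0.015,"rx":0,"ry":0.0,"rz":-0.5,"jaw":0},{"dx":0,"dy":0,"dz":-0.01,"rx":0,"ry":0.02,"rz":-0.6,"jaw":0},{"dx":0,"dy":0,"dz":-0.01,"rx":0,"ry":0.02,"rz":-0.6,"jaw":0},{"dx":0,"dy":0,"dz":0,"rx":0,"ry":0.02,"rz":-0.4,"jaw":0},{"dx":0,"dy":0,"dz":0,"rx":0,"ry":0,"rz":0,"jaw":0}]}}

```text
time: 15.4
tcp_pos: [544.5, -85.2, 308.6]
ee_rot: [[-0.062, 0.998, -0.0], [0.998, 0.062, -0.001], [-0.001, -0.0, -1.0]]
force: [-2.7, 0.7, 9.1]
finger_gap: 13.0
```

```bash
python3 st.py
```

```text
15.4 [544.49 -85.21 308.62] F [-2.73  0.68  9.1 ] T [ 0.05  0.77 -0.  ] 13.0 yaw 93.56 z [-1.0e-04 -1.5e-03 -1.0e+00]
```

{"fn": "apply_moves", "kwargs": {"moves": [{"dx":-0.015,"dy":0,"dz":0,"rx":0,"ry":0,"rz":-0.3,"jaw":0},{"dx":0,"dy":0,"dz":-0.01,"rx":0,"ry":0.01,"rz":-0.3,"jaw":0},{"dx":0,"dy":0,"dz":0,"rx":0,"ry":0,"rz":-0.3,"jaw":0},{"dx":0,"dy":0,"dz":0,"rx":0,"ry":0,"rz":-0.3,"jaw":0}]}}

```text
time: 15.9
tcp_pos: [544.6, -85.2, 309.1]
ee_rot: [[0.061, 0.998, 0.003], [0.998, -0.061, -0.002], [-0.002, 0.004, -1.0]]
force: [2.4, -0.9, 4.1]
finger_gap: 12.9
```

```bash
python3 st.py
```

```text
15.9 [544.65 -85.22 309.1 ] F [ 2.36 -0.86  4.07] T [-0.15 -0.32  0.23] 12.9 yaw 86.53 z [ 0.0034 -0.0022 -1.    ]
```

{"fn": "apply_moves", "kwargs": {"moves": [{"dx":0,"dy":0,"dz":0,"rx":0,"ry":0,"rz":-0.2,"jaw":0},{"dx":0,"dy":0,"dz":0,"rx":0,"ry":0,"rz":-0.2,"jaw":0}]}}

```text
time: 16.15
tcp_pos: [544.8, -85.2, 309.2]
ee_rot: [[0.101, 0.995, 0.004], [0.995, -0.101, -0.003], [-0.002, 0.004, -1.0]]
force: [0.2, -0.6, 2.9]
finger_gap: 13.2
```

```bash
python3 st.py
```

```text
16.15 [544.81 -85.15 309.17] F [ 0.2  -0.61  2.88] T [-0.11  0.12  1.  ] 13.2 yaw 84.21 z [ 0.0041 -0.0027 -1.    ]
```

Torque of 1.0 Nm at 85.5° means it's at the stop. Now letting it rise.

{"fn": "apply_moves", "kwargs": {"moves": [{"dx":0,"dy":0,"dz":0.03,"rx":0,"ry":0.02,"rz":0,"jaw":0},{"dx":0,"dy":0,"dz":0.03,"rx":0,"ry":0,"rz":0,"jaw":0},{"dx":0,"dy":0,"dz":0,"rx":0,"ry":0,"rz":0,"jaw":0}]}}

```text
time: 16.52
tcp_pos: [545.1, -85.1, 311.6]
ee_rot: [[0.099, 0.995, 0.002], [0.995, -0.099, -0.003], [-0.003, 0.002, -1.0]]
force: [1.3, -1.4, 5.2]
finger_gap: 13.3
```

```bash
python3 st.py
```

```text
16.52 [545.1  -85.13 311.57] F [ 1.3  -1.39  5.23] T [-0.14 -0.27  0.83] 13.3 yaw 84.3 z [ 0.0021 -0.0028 -1.    ]
```

{"fn": "apply_moves", "kwargs": {"moves": [{"dx":0,"dy":0,"dz":0.03,"rx":0,"ry":0,"rz":0,"jaw":0},{"dx":0,"dy":0,"dz":0.02,"rx":0,"ry":0,"rz":0,"jaw":0},{"dx":0,"dy":0,"dz":0,"rx":0,"ry":0,"rz":0,"jaw":0}]}}

```text
time: 16.9
tcp_pos: [545.1, -85.1, 313.5]
ee_rot: [[0.099, 0.995, 0.002], [0.995, -0.099, -0.003], [-0.002, 0.002, -1.0]]
force: [5.2, -1.5, -7.7]
finger_gap: 12.6
```

```bash
python3 st.py
```

```text
16.9 [545.11 -85.15 313.54] F [ 5.18 -1.46 -7.66] T [-0.18 -0.99  0.87] 12.6 yaw 84.32 z [ 0.0015 -0.0026 -1.    ]
```

It came up against the catch roof at 313.5, where locked height was predicted as about 314. Easing off the upward pull and opening.

{"fn": "apply_moves", "kwargs": {"moves": [{"dx":0.005,"dy":0,"dz":-0.015,"rx":0,"ry":0,"rz":0,"jaw":0},{"dx":0,"dy":0,"dz":0,"rx":0,"ry":0,"rz":0,"jaw":0.3},{"dx":0,"dy":0,"dz":0,"rx":0,"ry":0,"rz":0,"jaw":0.6},{"dx":0,"dy":0,"dz":0,"rx":0,"ry":0,"rz":0,"jaw":0.6},{"dx":0,"dy":0,"dz":0,"rx":0,"ry":0,"rz":0,"jaw":0.6},{"dx":0,"dy":0,"dz":0,"rx":0,"ry":0,"rz":0,"jaw":0.6}]}}

```text
time: 17.65
tcp_pos: [544.9, -85.2, 313.7]
ee_rot: [[0.101, 0.995, 0.001], [0.995, -0.101, -0.002], [-0.002, 0.001, -1.0]]
force: [0.0, -0.2, -1.1]
finger_gap: 51.0
```

```bash
python3 st.py
python3 - <<'E'
from h import *
r=snap('wrist','wf8')
E
```

```text
17.65 [544.91 -85.15 313.68] F [ 0.01 -0.16 -1.13] T [-0.01  0.03  0.01] 51.0 yaw 84.19 z [ 7.0e-04 -2.3e-03 -1.0e+00]
```

View pics/wf8.png

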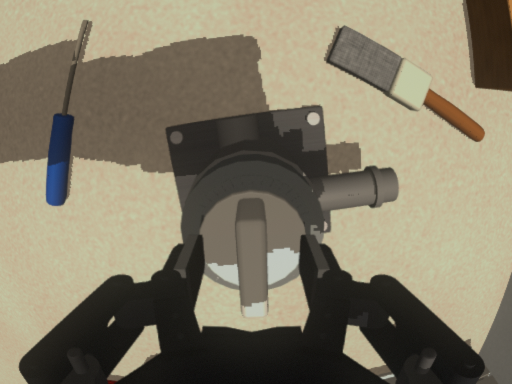

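The jaws are clear of the bar and the filter stays seated with its bar at about (252,258). Lifting off and measuring.

{"fn": "apply_moves", "kwargs": {"moves": [{"dx":0,"dy":0,"dz":0.2,"rx":0,"ry":0,"rz":0,"jaw":0.6},{"dx":0,"dy":0,"dz":0.4,"rx":0,"ry":0,"rz":0,"jaw":0.6},{"dx":0,"dy":0,"dz":0.6,"rx":0,"ry":0,"rz":0,"jaw":0.6},{"dx":0,"dy":0,"dz":0.6,"rx":0,"ry":0,"rz":0,"jaw":0.8},{"dx":0,"dy":0,"dz":0.4,"rx":0,"ry":0,"rz":0,"jaw":1},{"dx":0,"dy":0,"dz":0,"rx":0,"ry":0,"rz":0,"jaw":1},{"dx":0,"dy":0,"dz":0,"rx":0,"ry":0,"rz":0,"jaw":1}]}}

```text
time: 18.58
tcp_pos: [544.2, -85.0, 430.2]
ee_rot: [[0.101, 0.995, 0.002], [0.995, -0.101, -0.002], [-0.002, 0.002, -1.0]]
force: [0.3, 0.8, -0.4]
finger_gap: 85.6
```

```bash
python3 st.py
python3 - <<'E'
from h import *
r=snap('wrist','wf9');snap('scene','s9')
filt(r,(544.3,-85.8),(125,140),(155,172))
a=ld('s9')['image'][130:290,140:290,::-1];b=ld('wf9')['image'][90:290,165:365,::-1]
cv2.imwrite('pics/s9c.png',np.hstack([cv2.resize(x,(390,416),interpolation=cv2.INTER_CUBIC) for x in (a,b)]))
E
```

```text
18.57 [544.17 -84.98 430.24] F [ 0.3   0.79 -0.42] T [-0.03 -0.03 -0.01] 85.6 yaw 84.21 z [ 0.0019 -0.0021 -1.    ]
bar z 164.5528888626452 rect ((544.4711303710938, -86.51590728759766), (55.79844284057617, 14.023843765258789), 86.5237045288086) angle 86.52365 pca -93.39610752685897 mean [544.61571019 -84.56744689 164.3119512 ]
flange z 131.83606251401778 circle [ 526.24557394 -294.44843706  153.27414027]
```

View pics/s9c.png

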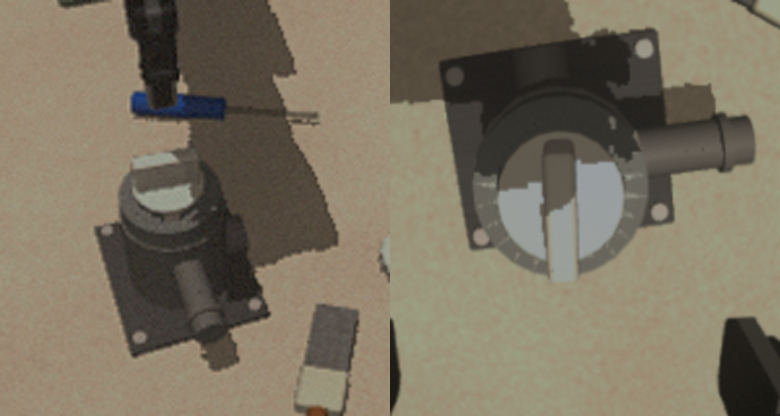

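The measured bar top is 164.6 mm. With the 1.5 mm depth bias seen on the collar and on the bar earlier, that means 166 mm, exactly the locked height; unlocked would be 172. The turn from the slots is 83.2°.

```bash
python3 -c "
from h import *
print(finish_job())"
```

```text
the job is handed in; nothing more can be done
None
```

The lint filter is back in the drain pump's socket and, by my last checks, locked in its catch. I handed the job in at about 18.7 s.

I gripped the filter by its bar and matched its lugs to the slots, which lie at about -10° in the world frame. Then I pushed it down against the spring (about 10–11 N), turned it clockwise to the stop (about 1 Nm felt there), let it rise and released it.

**Last checks, with the gripper clear:**
- **Height:** the bar top reads 164.6 mm. The depth camera had been reading about 1.5 mm low on the collar and on the bar, so this means about 166 mm, the locked height (172 mm would be unlocked).
- **Angle:** the bar is 83° from the slots; the stop is given as about 84°.
- **Catch:** as it rose, the filter came up against the catch roof at the expected height, with a pull of about 6 N.
- **Forces:** no force I read during the fit was above about 10 N on any axis, though I read it only between moves. The wrist force was near zero after release.

**What failed or disagreed:**
- My circle fit to the filter's flange failed in the overhead views, so its position there comes from the bar and two-view triangulation, which agreed.
- The gripper had turned to 85.5° while the bar stands at 83°, so the bar gave about 2° in the jaws at the stop.

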